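Rake a heap of pine blocks into an even layer in a drying tray

ROBOT

A 6-joint arm with a two-finger parallel gripper is mounted at the origin on a cart in front of the work surface, level with it; the furniture and walls round the work are solid. World frame = base frame: x ahead of the robot, y to its left, z up, the work surface at z = 0. Lengths are in mm, angles in rad, forces in N, time in s.
With the tool pointing down it reaches from about 350 to 925 mm from the base axis. Payload 6.4 kg.
Tool frame: the origin (TCP) lies between the finger pads; the fingertips stand 19 mm ahead of it and the grasp point (between the pads) is the TCP; z points along the fingers, y is the line along which they close (so a half turn about z gives the same grasp; the last joint's range is limited). The gripper opens to 85 mm and grips with 20 to 120 N. Pads are 22 mm wide; open, the fingers measure 114 mm over their backs; the gripper's body (76 mm by 85 mm) begins 54 mm behind the grasp point. The pads swing forward as they close: fully open they stand 13 mm farther back than shut.
Start: joints at [0.988, 0.245, 1.558, -0, 1.339, -0.174], TCP at [258.379, 596.451, 217.29] pointing down, gripper open.
Joint ranges: [-3.13, 3.13], [-1.02, 2.26], [0.13, 2.54], [-0.95, 4.09], [0.21, 2.88], [-2.74, 2.74]. Speed limits (rad/s): [2.57, 2.57, 3.14, 3.14, 3.14, 3.14].

INTERFACE

Orientations are given as a unit quaternion [w, x, y, z].
In Python, from rig import ctrl gives the robot as it stands.
- The arm moves only by the shell command python3 -m creep 'ROWS'. ROWS is JSON, a list of rows, each an object with "fingers": the opening, from 0 (shut) to 1 (fully open); "slide": the shift along the world's x, y, z in m, a list of three; "rot": the turn, a rotation vector about the world's x, y, z in rad, a list of three. In form: [{"fingers": fingers, "slide": [dx, dy, dz], "rot": [ax, ay, az]}, ...]. A call has 1 to 8 rows; each row shifts and turns the commanded pose from where the row before left it; what a row does not reach is not made up. A row lasts 1/8 s, in which the tool goes at most 62.5 mm and 10.7 degrees, less where a joint would pass 70% of its speed; a pose out of reach is approached as far as the arm can. A call is refused whole if a number of a shift passes 0.0625 or a number of a turn 0.188, either way. A call with a gripper value outside its range is refused whole. The fingers move at their own pace and stop on an object; the grip force is fixed at half the most. Time passes only in rows, so rows that do not move let the fingers close. It gives the time, the measured TCP pose, the force, the opening and the grip force at its end, in the units of the state.
- ctrl.get_state(): the state, without advancing time (a new reading comes with each control period).
- ctrl.snapshot(name): name is "scene" or "side" or "wrist"; returns the picture (400x640x3 uint8, red, green, blue); there is no depth.
- ctrl.camera_params(name): a dict with "camera_matrix" (3x3 intrinsics, pixels), "camera_from_world" (4x4, takes a point from world to camera coordinates); the wrist camera has in their place "tool_from_camera" (4x4, takes a point from camera to tool coordinates, whose origin is the TCP and whose axes are the flange's). Camera axes: x right, y down, z forward; pixel columns grow to the right and rows downward; lengths in mm; the calibration is good to about 2 mm. The wrist camera is an equidistant fisheye: a pixel r from the principal point sees the ray r / f radians off the axis. A picture is of the moment at which its call begins: read the wrist's pose just before it. camera_params takes no time and is no camera call.
- ctrl.sign_off(): hands the job in; it is judged then, once.
The state is a dict: "time": time; "q": joint angles; "joint_velocities": joint speeds; "effort": joint torques, N m; "tcp_pos": TCP position; "eef_rot": TCP orientation; "ft_force": force on the tool from outside, world axes, zero at the start; "torque": the same for the moment, N m; "width": finger opening in mm; "finger_force": force on a finger pad.
Only numpy, scipy, OpenCV 4.12 (cv2) and the standard library are available. Lean on these libraries where they do the work, as an engineer would, in place of code of your own. Each camera call takes 0.05 s, during which the arm holds its last target. There are 200 camera calls.

TASK

Pick up the rubber-tipped rake and use it to spread the three heaped pine blocks along the drying tray into one even layer: all flat on the tray floor, one in the near third, one in the middle third and one in the far third, with a clear gap of at least a finger's width (20 mm) between neighbours. Move the blocks with the rake only, never with the gripper, and do not bear down hard with it. Then set the rake down on the table clear of the tray and blocks, and leave the other things on the table where they are.

Things in the scene. Friction and masses are not known exactly. Their poses are not given: they have to be found in the camera images.
- tray: shallow wooden drying tray fixed to the table, open on top, longer away from the robot. Inside 250 mm (its x) by 135 mm (its y); floor 6 mm thick, slick grey laminate (friction about 0.45), walls 8 mm thick, rim 25 mm above the table. Origin: centre of its underside, on the table; +x points to its far end. Thirds are measured along x: near third x -125 to -42 mm, middle -42 to +42, far +42 to +125 (by the centre of a block)
- block_a_mid (a point): a pine block 50 x 110 x 22 mm, 0.06 kg, all three alike; this point is the block's centre, 11 mm above its underside; x across its 50 mm width, y along its 110 mm length. It starts flat on the tray floor at the far end, its length across the tray, with 16 to 30 mm free between it and the far wall
- block_b_mid (a point): a pine block 50 x 110 x 22 mm, 0.06 kg, all three alike; this point is the block's centre, 11 mm above its underside; x across its 50 mm width, y along its 110 mm length. It starts flat on the tray floor near the middle of the tray, its length across the tray, with a gap of about 22 to 40 mm between it and block a
- block_c_mid (a point): a pine block 50 x 110 x 22 mm, 0.06 kg, all three alike; this point is the block's centre, 11 mm above its underside; x across its 50 mm width, y along its 110 mm length. It starts lying on top of block a. Pulled off toward the robot it drops onto the tray floor right in front of block a, usually leaving a gap of only a few mm
- rake_grip (a point): small wooden rake, 0.16 kg, standing on its tips between robot and tray, head toward the tray. This point: on the centre line of its straight handle (16 mm wide, 24 mm deep), 30 mm behind the tines, 55 mm above the table: a good place to grip, fingers across the 16 mm and square to the handle, tilted 0.293 rad. Frame at the start: z vertical, x level from handle end to head
- rake_tips (a point): middle of the row of six tips (black rubber, 9 mm thick), 99 mm wide; the middle two tips, 18 mm apart, stand 2 mm proud; tines square to the handle, which runs from 4 mm in front of them to 180 mm behind, sloping down at the start; tips 65 mm below the handle's centre line; head bar 104 mm wide. Rubber on wood has friction about 1.3, so a block pressed with 4 to 8 N from above is dragged along
- tape_measure: tape measure 38 x 80 x 61 mm, on the table right of the rake; to be left alone; origin: centre of its underside
- spool_jute: wooden spool of twine, 48 mm across, 50 mm high, under the chair right of the tray; to be left alone; origin: centre of its underside
- jar_tacks: jar 60 mm across, 74 mm high, under the chair; to be left alone; origin: centre of its underside
- mallet: wooden mallet 105 x 291 x 64 mm under the chair; to be left alone; origin: centre of its underside

How it is judged:
By the outcome, as a careful person would: the job done as asked, in the order asked, and still so for the second after the job is handed in, with the robot touching nothing.
It also fails if it takes over 61 s, if anything falls off the work surface, if the arm or the gripper's body presses on something with over 40 N, if the wrist force passes 120 N, or if a joint passes its speed limit or range.

## Working session

There is one attempt and no reset: what is moved stays moved. The work goes in short steps, Python scripts to look and compute and a shell command to move; the robot and the scene stay as the last step left them, time stands still between calls to the robot, and variables do not carry over. Pictures are saved under pics/ and viewed, at most 10 in all, crops included, and the job is handed in when it is done.

```bash
ls; mkdir -p pics; python3 - <<'E'
from rig import ctrl
import cv2,numpy as np
np.set_printoptions(precision=4,suppress=True)
for n in("scene","side"):
    cv2.imwrite(f"pics/{n}0.png",ctrl.snapshot(n)[:,:,::-1]); print(n,{k:np.array(v) for k,v in ctrl.camera_params(n).items()})
print(ctrl.camera_params("wrist")); print(ctrl.get_state())
E
```

```text
pics
scene {'camera_matrix': array([[485.1381,   0.    , 323.2439],
       [  0.    , 485.1381, 196.7679],
       [  0.    ,   0.    ,   1.    ]]), 'camera_from_world': array([[ -0.8189,  -0.5737,  -0.0173, 422.6325],
       [ -0.2489,   0.382 ,  -0.89  , 235.5594],
       [  0.5172,  -0.7245,  -0.4556, 912.1105],
       [  0.    ,   0.    ,   0.    ,   1.    ]])}
side {'camera_matrix': array([[476.6224,   0.    , 318.0722],
       [  0.    , 476.6224, 196.8002],
       [  0.    ,   0.    ,   1.    ]]), 'camera_from_world': array([[ -0.8966,  -0.4424,   0.0192, 442.0632],
       [ -0.2072,   0.3808,  -0.9011, 219.4212],
       [  0.3914,  -0.812 ,  -0.4331, 895.7819],
       [  0.    ,   0.    ,   0.    ,   1.    ]])}
{'camera_matrix': array([[309.7069,   0.    , 316.2166],
       [  0.    , 309.7069, 196.4413],
       [  0.    ,   0.    ,   1.    ]]), 'tool_from_camera': array([[   0.0003,   -0.9536,   -0.3011,   76.8444],
       [   1.    ,    0.0003,    0.0001,    0.4375],
       [  -0.0001,   -0.3011,    0.9536, -157.166 ],
       [   0.    ,    0.    ,    0.    ,    1.    ]])}
{'time': 0.1, 'q': array([ 0.9879,  0.2457,  1.5589, -0.    ,  1.3387, -0.1741]), 'joint_velocities': array([ 0.0019, -0.0022, -0.0037, -0.    , -0.0009,  0.0003]), 'effort': array([  0.0009, -43.0663, -32.7134,  -0.    ,   0.0028,  -0.    ]), 'tcp_pos': array([258.0872, 595.9745, 216.2805]), 'eef_rot': array([-0.0003,  0.203 ,  0.9792, -0.0008]), 'ft_force': array([ 0.2116, -0.1223,  0.3676]), 'torque': array([ 0.0555, -0.0222,  0.0144]), 'finger_force': 0.0, 'width': 85.7056932101008}
```

View pics/scene0.png

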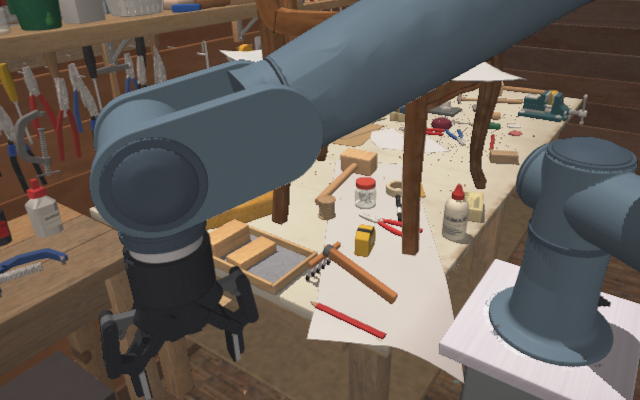

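View pics/side0.png

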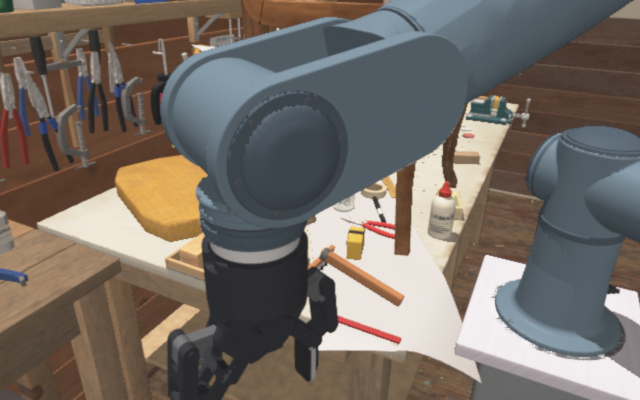

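The scene view shows the tray around (265,255) with block a/c near (230,240) and b near (250,250). The rake runs from its head at (330,250) to the handle end at (393,298), the tape is at (365,240), and the chair legs are at (412,190) and (283,180).

```bash
cat > h.py <<'E'
from rig import ctrl
import cv2,numpy as np
from scipy.spatial.transform import Rotation as R
np.set_printoptions(precision=1,suppress=True)
def ray(n,px,st=None):
    p=ctrl.camera_params(n);K=np.array(p["camera_matrix"]);v=np.array([(px[0]-K[0,2])/K[0,0],(px[1]-K[1,2])/K[1,1]])
    if n=="wrist":
        r=np.hypot(*v);d=np.r_[v/r*np.sin(r),np.cos(r)];T=np.array(p["tool_from_camera"]);st=st or ctrl.get_state()
        Q=R.from_quat(np.array(st["eef_rot"])[[1,2,3,0]]).as_matrix()
        return np.array(st["tcp_pos"])+Q@T[:3,3],Q@T[:3,:3]@d
    M=np.array(p["camera_from_world"]);d=np.r_[v,1]
    return -M[:3,:3].T@M[:3,3],M[:3,:3].T@d
def pt(n,px,z,st=None):
    o,d=ray(n,px,st);return o+d*(z-o[2])/d[2]
def proj(n,P,st=None):
    p=ctrl.camera_params(n);K=np.array(p["camera_matrix"])
    if n=="wrist":
        T=np.array(p["tool_from_camera"]);st=st or ctrl.get_state()
        Q=R.from_quat(np.array(st["eef_rot"])[[1,2,3,0]]).as_matrix()
        c=T[:3,:3].T@(Q.T@(np.array(P)-st["tcp_pos"])-T[:3,3]);a=np.arctan2(np.hypot(c[0],c[1]),c[2])
        return K[:2,2]+K[0,0]*a*c[:2]/np.hypot(c[0],c[1])
    M=np.array(p["camera_from_world"]);c=M[:3,:3]@P+M[:3,3];c=K@c;return c[:2]/c[2]
E
python3 - <<'E'
from h import *
for nm,px,z in [("handle end",(393,293),20),("head",(331,250),63),("tip",(312,278),0),("tape",(365,250),0),("tray NR",(313,262),25),("tray N L",(275,288),25),("trayfarR",(232,222),25),("leg",(411,252),0),("leg2",(283,220),0),("spool",(327,215),0),("pencil",(313,305),0)]: print(nm,pt("scene",px,z))
im=ctrl.snapshot("scene")
cv2.imwrite("pics/s1.png",cv2.resize(im[190:350,190:430,::-1],None,fx=3.3,fy=3.3,interpolation=3))
cv2.imwrite("pics/w1.png",ctrl.snapshot("wrist")[:,:,::-1])
E
```

```text
handle end [270.9 107.6  20. ]
head [423.5 101.6  63. ]
tip [450.6 135.8   0. ]
tape [411.2 -21.3   0. ]
tray NR [462.4 114.8  25. ]
tray N L [472.6 230.9  25. ]
trayfarR [735.   86.3  25. ]
leg [317.8 -73.    0. ]
leg2 [662.8 -25.3   0. ]
spool [ 581.4 -110.7    0. ]
pencil [396.3 206.6   0. ]
```

View pics/s1.png

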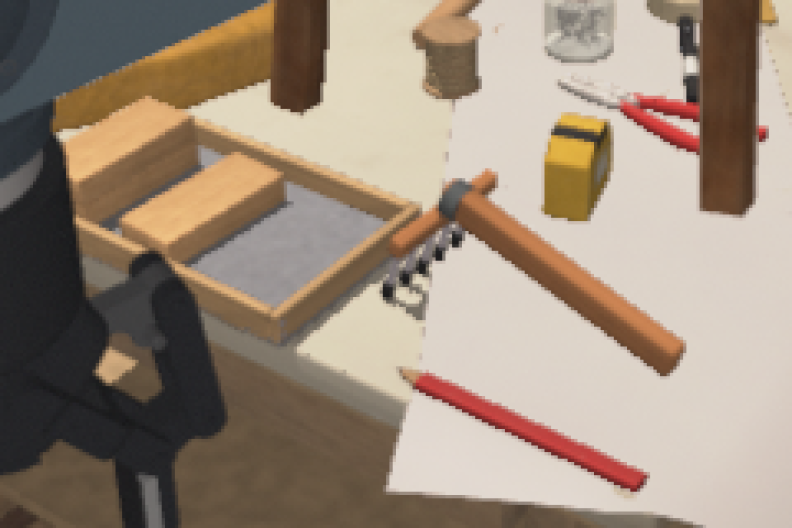

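View pics/w1.png

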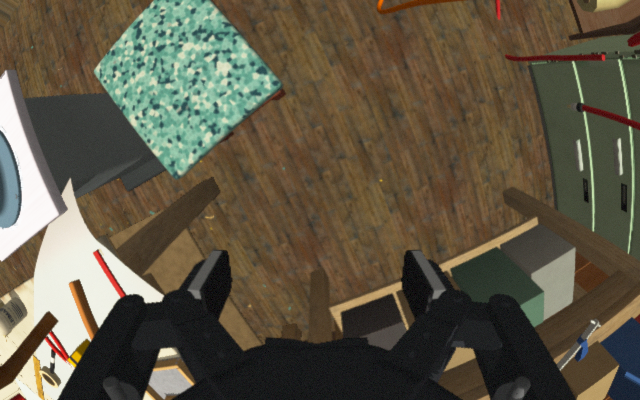

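The crop shows the rake head at crop (460,200), its tips along (390–460, 235–295) and the handle end at (668,360). Block c lies on a at the far end and b is in the middle, with the tape at (578,165). The wrist view shows mostly floor. I'll move to hover over the rake.

```bash
python3 -m creep '[{"fingers":1,"slide":[0.012,-0.06,0.005],"rot":[0,0,0.051]},{"fingers":1,"slide":[0.012,-0.06,0.005],"rot":[0,0,0.051]},{"fingers":1,"slide":[0.012,-0.06,0.005],"rot":[0,0,0.051]},{"fingers":1,"slide":[0.012,-0.06,0.005],"rot":[0,0,0.051]},{"fingers":1,"slide":[0.012,-0.06,0.005],"rot":[0,0,0.051]},{"fingers":1,"slide":[0.012,-0.06,0.005],"rot":[0,0,0.051]},{"fingers":1,"slide":[0.012,-0.06,0.005],"rot":[0,0,0.051]},{"fingers":1,"slide":[0.012,-0.06,0.005],"rot":[0,0,0.051]}]'
python3 - <<'E'
from h import *
st=ctrl.get_state();im=ctrl.snapshot("wrist");print(st["time"],st["tcp_pos"],st["eef_rot"]*10)
cv2.imwrite("pics/w2.png",im[:,:,::-1]);np.save("w2.npy",im)
E
```

```text
time: 1.2
tcp_pos: [354.3, 114.7, 257.6]
eef_rot: [0.001, -0.001, 1.0, -0.0]
ft_force: [1.6, 0.1, -0.1]
width: 85.3
finger_force: 0.0
1.2 [354.3 114.7 257.6] [ 0. -0. 10. -0.]
```

View pics/w2.png

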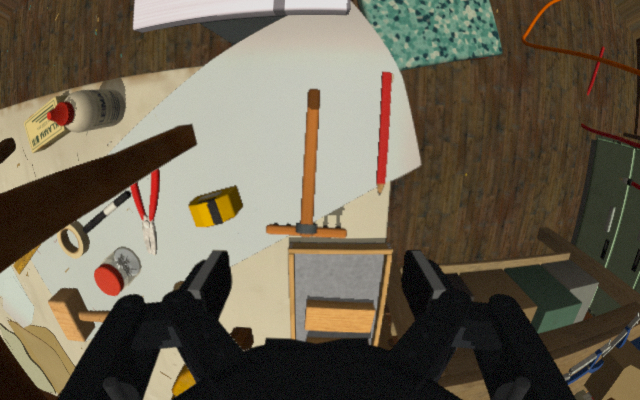

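The wrist view shows the handle from its end at (314,98) to the head at (307,228), and the head bar from (267,230) to (346,233). The tray's near rim runs from (290,247) to (391,249), block b spans (308,300) to (374,332), and c starts at about row 340. The tape is at (215,207).

```bash
python3 - <<'E'
from h import *
im=np.load("w2.npy");hsv=cv2.cvtColor(im,cv2.COLOR_RGB2HSV)
st=ctrl.get_state()
m=((hsv[...,1]>130)&(hsv[...,0]>5)&(hsv[...,0]<18)&(hsv[...,2]>90)).astype(np.uint8)
for r in (100,120,140,160,180,200,215):
    c=np.where(m[r,285:335])[0]+285
    print(r,c.min(),c.max(),end=' | ')
    x=(c.min()+c.max())/2
    # top height along the handle: z~22 at end row 95 -> 74 at head row 228 (iterate by x)
    z=40
    for _ in range(8):
        P=pt("wrist",(x,r),z,st); z=np.interp(P[0],[250,425],[22,74])
    print(P)
for nm,px,z in [("bar R",(267,230),72),("bar L",(347,233),72),("collar",(307,228),75),("end far",(314,90),20),("rimNR",(290,247),25),("rimNL",(391,249),25),("inNR",(296,252),25),("inNL",(384,252),25),("b1",(308,300),28),("b2",(376,305),28),("b3",(372,333),28),("b4",(305,330),28),("c near",(340,341),50),("tape",(195,226),61),("tapeL",(243,210),61),("leg",(192,135),0)]: print(nm,pt("wrist",px,z,st))
E
```

```text
100 308 318 | [278.  104.1  30.3]
120 307 317 | [302.4 102.8  37.6]
140 306 316 | [326.1 101.5  44.6]
160 304 315 | [349.4  99.6  51.5]
180 303 314 | [372.3  98.3  58.3]
200 302 313 | [395.1  97.   65.1]
215 301 312 | [412.3  95.7  70.2]
bar R [431.2  47.   72. ]
bar L [435.5 144.6  72. ]
collar [427.2  96.2  75. ]
end far [265.2 105.4  20. ]
rimNR [478.3  69.6  25. ]
rimNL [483.6 214.3  25. ]
inNR [486.2  77.8  25. ]
inNL [488.2 204.3  25. ]
b1 [569.2  93.4  28. ]
b2 [582.1 199.8  28. ]
b3 [643.2 198.9  28. ]
b4 [632.7  87.1  28. ]
c near [637.8 143.5  50. ]
tape [431.9 -52.3  61. ]
tapeL [409.2  16.2  61. ]
leg [319.1 -68.3   0. ]
```

```bash
python3 -m creep '[{"fingers":1,"slide":[0.01,-0.006,-0.025],"rot":[0,0,-0.063]},{"fingers":1,"slide":[0.01,-0.006,-0.035],"rot":[-0.009,-0.146,0]},{"fingers":1,"slide":[0.008,-0.005,-0.04],"rot":[-0.009,-0.147,0]},{"fingers":1,"slide":[0,0,-0.035],"rot":[0,0,0]},{"fingers":1,"slide":[0,0,0],"rot":[0,0,0]}]'
python3 - <<'E'
from h import *
st=ctrl.get_state();im=ctrl.snapshot("wrist");print(st["time"],st["tcp_pos"],R.from_quat(st["eef_rot"][[1,2,3,0]]).as_matrix()*100,st["ft_force"])
cv2.imwrite("pics/w3.png",im[:,:,::-1]);np.save("w3.npy",im)
E
```

```text
time: 1.88
tcp_pos: [379.9, 99.5, 119.5]
eef_rot: [0.143, 0.032, 0.989, -0.004]
ft_force: [-0.5, 0.6, -0.3]
width: 85.6
finger_force: 0.0
1.875 [379.9  99.5 119.5] [[-95.7   6.4  28.3]
 [  6.1  99.8  -1.8]
 [-28.3   0.1 -95.9]] [-0.5  0.6 -0.3]
```

View pics/w3.png

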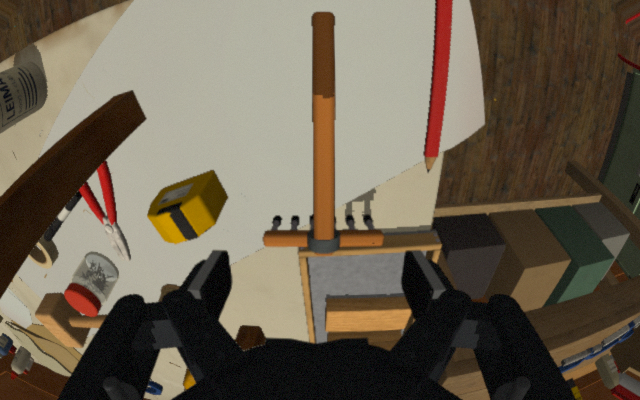

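The handle is aligned with the tool (column 323), with the head bar at row 240 and the tips at row 218, columns 277–367.

```bash
python3 - <<'E'
from h import *
st=ctrl.get_state()
for nm,px,z in [("collar",(323,241),74),("barL",(382,240),72),("barR",(264,240),72),("h180",(324,180),60),("h50",(323,50),30),("end",(322,14),20),("tipR",(277,220),3),("tipL",(367,220),3),("rimR",(301,252),25),("rimL",(440,250),25)]: print(nm,pt("wrist",px,z,st))
E
```

```text
collar [425.2 102.4  74. ]
barL [429.7 148.9  72. ]
barR [423.5  56.3  72. ]
h180 [379.1 105.7  60. ]
h50 [291.6 110.4  30. ]
end [265.9 111.4  20. ]
tipR [458.4  54.8   3. ]
tipL [464.4 147.2   3. ]
rimR [483.9  78.   25. ]
rimL [494.9 226.3  25. ]
```

```bash
python3 -m creep '[{"fingers":1,"slide":[0.013,0.005,0],"rot":[0,0,0]},{"fingers":1,"slide":[0.0095,-0.0005,-0.033],"rot":[0,0,0]},{"fingers":1,"slide":[0.0095,-0.0005,-0.032],"rot":[0,0,0]},{"fingers":1,"slide":[0,0,0],"rot":[0,0,0]},{"fingers":0,"slide":[0,0,0],"rot":[0,0,0]},{"fingers":0,"slide":[0,0,0],"rot":[0,0,0]},{"fingers":0,"slide":[0,0,0],"rot":[0,0,0]},{"fingers":0,"slide":[0,0,0],"rot":[0,0,0]}]'
```

```text
time: 2.92
tcp_pos: [414.7, 103.5, 57.9]
eef_rot: [0.147, 0.032, 0.989, -0.004]
ft_force: [-0.6, -0.5, -0.3]
width: 12.4
finger_force: 0.0
```

```bash
python3 -m creep '[{"fingers":0,"slide":[0,0,0],"rot":[0,0,0]},{"fingers":0,"slide":[0,0,0],"rot":[0,0,0]}]'
python3 - <<'E'
from h import *
st=ctrl.get_state();im=ctrl.snapshot("wrist");print(st["time"],st["tcp_pos"],st["ft_force"],st["finger_force"],st["width"])
cv2.imwrite("pics/w4.png",im[:,:,::-1]);np.save("w4.npy",im)
E
```

```text
time: 3.18
tcp_pos: [414.3, 103.5, 57.3]
eef_rot: [0.146, 0.032, 0.989, -0.004]
ft_force: [0.2, -0.1, 0.1]
width: 0.2
finger_force: 0.0
3.175 [414.3 103.5  57.3] [ 0.2 -0.1  0.1] 0.0 0.15381978204718455
```

View pics/w4.png

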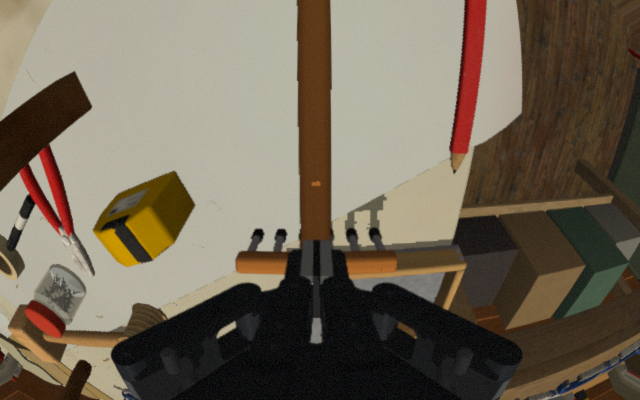

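The fingers closed on nothing (width 0.2). The bar is still at row 263, columns 237–397, and the tips are at row 235. I'll work out the depth from the known widths.

```bash
python3 - <<'E'
from h import *
from scipy.optimize import brentq
st=ctrl.get_state()
Q=R.from_quat(st["eef_rot"][[1,2,3,0]]).as_matrix()
print("TCP px",proj("wrist",st["tcp_pos"]+.01,st),"fingertip",proj("wrist",st["tcp_pos"]+Q@[0,0.01,19],st))
def byw(a,b,w):
    f=lambda z:np.linalg.norm(pt("wrist",a,z,st)-pt("wrist",b,z,st))-w
    z=brentq(f,-150,100);return z,(pt("wrist",a,z,st)+pt("wrist",b,z,st))/2
print("bar",byw((237,263),(397,263),104));print("tips",byw((258,235),(376,235),90));print("tape",pt("wrist",(98,225),61,st))
for z in(40,55,60,70):print(z,byw.__name__,pt("wrist",(299,190),z,st),pt("wrist",(330,190),z,st))
for z in(55,65,75):print(pt("wrist",(316,240),z,st), pt("wrist",(316,262),z,st))
for px,r in [((299,190),(330,190)),((299,100),(330,100)),((302,30),(328,30))]: print("handle",byw(px,r,16))
E
```

```text
TCP px [315.6 242.3] fingertip [315.6 228.8]
bar (49.880181949427836, array([440.6, 102.7,  49.9]))
tips (10.316185902327433, array([450.8, 102.2,  10.3]))
tape [393.8 -34.2  61. ]
40 byw [390.   95.7  40. ] [391.1 113.1  40. ]
55 byw [380.3  97.3  55. ] [381.3 112.9  55. ]
60 byw [377.1  97.8  60. ] [378.  112.8  60. ]
70 byw [370.6  98.9  70. ] [371.5 112.7  70. ]
[414.7 103.7  55. ] [432.8 102.5  55. ]
[405.6 104.3  65. ] [422.3 103.2  65. ]
[396.4 104.8  75. ] [411.8 103.9  75. ]
handle (51.66658601063342, array([383. , 104.9,  51.7]))
handle (29.744195124670313, array([341.8, 107.6,  29.7]))
handle (-14.194509235802158, array([308.1, 109.9, -14.2]))
```

```bash
python3 - <<'E'
from h import *
s4=ctrl.get_state();M=np.array([[-.957,.064,.283],[.061,.998,-.018],[-.283,.001,-.959]])
s3=dict(tcp_pos=np.array([379.9,99.5,119.5]),eef_rot=R.from_matrix(M).as_quat()[[3,0,1,2]])
def tri(a,b):
    o1,d1=ray("wrist",a,s3);o2,d2=ray("wrist",b,s4)
    t=np.linalg.lstsq(np.c_[d1,-d2],o2-o1,rcond=None)[0];P,Qq=o1+d1*t[0],o2+d2*t[1];return (P+Qq)/2,np.linalg.norm(P-Qq)
for n,a,b in [("barR",(264,240),(237,263)),("barL",(382,240),(397,263)),("tipR",(277,220),(258,235)),("tipL",(367,220),(376,235)),("tape front",(150,207),(97,226)),("tape corner",(212,171),(178,173)),("penciltip",(430,170),(455,171))]: print(n,tri(a,b))
im=np.load("w4.npy");cv2.imwrite("pics/w4c.png",cv2.resize(im[150:390,190:450,::-1],None,fx=2.5,fy=2.5,interpolation=3))
E
```

```text
barR (array([440.7,  49.7,  46.9]), np.float64(0.7540905823827692))
barL (array([446.6, 154.6,  47.9]), np.float64(1.638243445700728))
tipR (array([449.6,  56.6,   8.3]), np.float64(0.24067152031391334))
tipL (array([446.8, 144.9,  18.4]), np.float64(1.3288975872126452))
tape front (array([399.8, -47.1,  50.8]), np.float64(4.823594005745671))
tape corner (array([406.9, -10.7, -23.7]), np.float64(0.9908406400757989))
penciltip (array([410.8, 210.9,  -8.2]), np.float64(0.40879254942003274))
```

View pics/w4c.png

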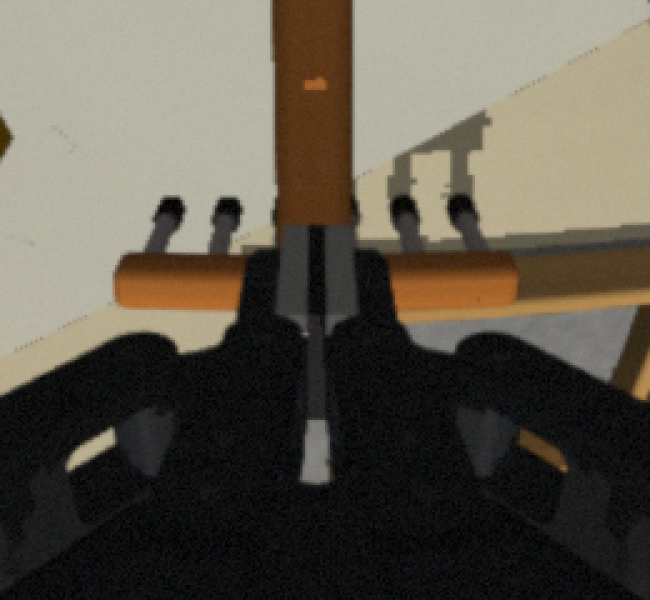

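The crop is ambiguous about whether the shut fingers sit over or beside the collar. I'll combine both fixed views around the TCP into one picture.

```bash
python3 - <<'E'
from h import *
st=ctrl.get_state();o=[]
for n in("scene","side"):
    im=ctrl.snapshot(n);np.save(n+"4.npy",im);c=proj(n,st["tcp_pos"]);print(n,c)
    x=int(c[0])-75;y=int(c[1])-55
    o.append(cv2.resize(im[y:y+120,x:x+150,::-1],(700//1,560),interpolation=3)[:, :] if 0 else cv2.resize(im[y:y+120,x:x+100+33,::-1],(399,360),interpolation=3))
cv2.imwrite("pics/c5.png",np.hstack(o))
E
```

```text
scene [334.1 254. ]
side [331.1 257.7]
```

View pics/c5.png

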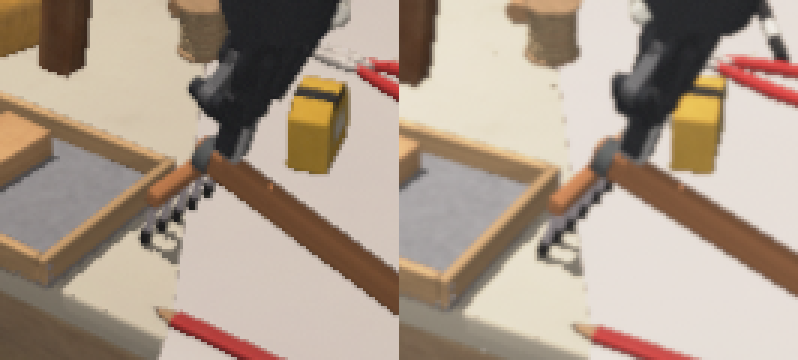

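The composite shows the fingers ending at the handle's upper edge by the collar, at about (230,155). The handle hides their ends and no finger shows on the near side. I'll triangulate the collar and tips between the scene and wrist views.

```bash
python3 - <<'E'
from h import *
s4=ctrl.get_state();M=np.array([[-.957,.064,.283],[.061,.998,-.018],[-.283,.001,-.959]])
s3=dict(tcp_pos=np.array([379.9,99.5,119.5]),eef_rot=R.from_matrix(M).as_quat()[[3,0,1,2]])
def tri(A,B):
    o1,d1=ray(*A);o2,d2=ray(*B)
    t=np.linalg.lstsq(np.c_[d1,-d2],o2-o1,rcond=None)[0];P,Qq=o1+d1*t[0],o2+d2*t[1];return (P+Qq)/2,np.linalg.norm(P-Qq)
for n,a,b in [("collar",(327.3,250.7),(323,241)),("barL end",(310,264),(382,240)),("tipL",(308,279),(367,220)),("pencil tip",(313,303),(430,170))]: print(n,tri(("scene",a,None),("wrist",b,s3)))
for n,a,b in [("tipL",(308,279),(376,235)),("barL",(310,264),(397,263)),("penciltip",(313,303),(455,171))]: print("v4",n,tri(("scene",a,None),("wrist",b,s4)))
Q=R.from_quat(s4["eef_rot"][[1,2,3,0]]).as_matrix()
for z in(0,19): print(z,proj("wrist",s4["tcp_pos"]+Q@[11,0.01,z],s4),proj("wrist",s4["tcp_pos"]+Q@[-11,0.01,z],s4),proj("scene",s4["tcp_pos"]+Q@[0,0,z]))
for px in ((228,265),(405,265)): print(px)
hp=lambda P:[proj(n,np.array(P)) for n in("scene",)]+[proj("wrist",P,s4)]
for P in [(415,103.5,55),(415,103.5,40),(440,102,63),(370,106,42),(370,106,55)]: print(P,*hp(P))
E
```

```text
collar (array([433.4, 102.1,  58.7]), np.float64(1.5966157081403463))
barL end (array([442.4, 153. ,  51.1]), np.float64(2.7030941855517794))
tipL (array([455.4, 146.3,   4.2]), np.float64(4.923262190660928))
pencil tip (array([400. , 204.9,   4.6]), np.float64(5.545253548089575))
v4 tipL (array([454.2, 147.8,   5.9]), np.float64(5.192105581022512))
v4 barL (array([441.1, 154. ,  51.6]), np.float64(1.357278296468731))
v4 penciltip (array([400.8, 203.8,   3.6]), np.float64(5.607929912990715))
0 [315.5 224.2] [315.6 259.3] [334.1 254. ]
19 [315.6 212.1] [315.6 244.7] [332.2 260.3]
(228, 265)
(405, 265)
(415, 103.5, 55) [333.9 254.8] [315.7 240.5]
(415, 103.5, 40) [333.9 260.7] [315.7 223.8]
(440, 102, 63) [324.5 247.7] [315.9 279.6]
(370, 106, 42) [351.2 267.4] [314.9 158.9]
(370, 106, 55) [351.3 262.2] [314.9 171.3]
```

```bash
python3 -m creep '[{"fingers":0,"slide":[-0.003,0,0.01],"rot":[0,0,0]},{"fingers":0,"slide":[-0.003,0,0.01],"rot":[0,0,0]},{"fingers":0,"slide":[0,0,0],"rot":[0,0,0]}]'
python3 - <<'E'
from h import *
st=ctrl.get_state();im=ctrl.snapshot("wrist");np.save("w5.npy",im);print(st["tcp_pos"],st["ft_force"],st["finger_force"],st["width"])
def bar(im):
    hsv=cv2.cvtColor(im,cv2.COLOR_RGB2HSV);m=((hsv[...,1]>130)&(hsv[...,0]>5)&(hsv[...,0]<18)&(hsv[...,2]>90)).astype(np.uint8)
    return [(c,np.where(m[215:300,c])[0][[0,-1]]+215) for c in (245,260,275,370,385) if m[215:300,c].any()]
print(bar(np.load("w4.npy")),bar(im))
E
```

```text
time: 3.7
tcp_pos: [409.2, 103.5, 78.8]
eef_rot: [0.148, 0.032, 0.989, -0.004]
ft_force: [0.0, 0.1, -0.2]
width: -0.4
finger_force: 0.0
[409.2 103.5  78.8] [ 0.   0.1 -0.2] 0.0 -0.3541733961981934
[(245, array([258, 272])), (260, array([259, 273])), (275, array([259, 273])), (370, array([258, 274])), (385, array([258, 275]))] [(245, array([241, 253])), (260, array([241, 254])), (275, array([241, 254])), (370, array([240, 261])), (385, array([240, 260]))]
```

```bash
python3 - <<'E'
from h import *
a=np.load("w4.npy").astype(int);b=np.load("w5.npy").astype(int)
for r in range(205,275,4): print(r,a[r,[306,310,316,322,326]].tolist(),b[r,[306,310,316,322,326]].tolist())
E
```

```text
205 [[88, 53, 24], [88, 54, 23], [89, 55, 22], [90, 56, 25], [83, 49, 24]] [[81, 46, 19], [89, 54, 20], [91, 54, 29], [87, 52, 18], [85, 51, 27]]
209 [[87, 53, 24], [90, 54, 27], [88, 55, 24], [92, 53, 27], [82, 49, 18]] [[83, 50, 24], [92, 56, 25], [92, 54, 24], [87, 52, 18], [81, 52, 23]]
213 [[85, 52, 18], [91, 56, 28], [91, 54, 26], [88, 55, 24], [83, 50, 23]] [[82, 50, 15], [91, 56, 26], [88, 52, 25], [90, 55, 27], [86, 50, 22]]
217 [[88, 52, 24], [88, 52, 28], [88, 54, 24], [89, 54, 28], [81, 46, 15]] [[83, 50, 24], [91, 54, 27], [86, 51, 21], [88, 53, 24], [106, 61, 22]]
221 [[88, 52, 22], [86, 51, 22], [86, 55, 23], [86, 52, 25], [81, 47, 16]] [[79, 46, 17], [91, 55, 29], [89, 56, 31], [90, 52, 26], [112, 69, 33]]
225 [[86, 56, 28], [89, 57, 25], [90, 55, 30], [83, 49, 10], [81, 49, 19]] [[138, 84, 36], [157, 94, 39], [138, 86, 37], [91, 56, 22], [129, 76, 32]]
229 [[87, 54, 28], [87, 50, 25], [86, 50, 24], [86, 53, 23], [74, 40, 3]] [[136, 83, 32], [159, 97, 45], [160, 95, 41], [162, 96, 44], [134, 79, 34]]
233 [[86, 51, 23], [85, 48, 18], [89, 55, 29], [89, 55, 24], [82, 49
[... 832 characters left out ...]
5, 64, 61], [19, 18, 17], [59, 58, 55], [64, 63, 61]] [[58, 57, 50], [64, 61, 60], [12, 16, 15], [59, 62, 58], [62, 63, 58]]
261 [[61, 59, 59], [62, 60, 58], [12, 11, 11], [60, 62, 58], [62, 60, 59]] [[61, 61, 59], [63, 62, 61], [2, 0, 0], [60, 61, 58], [58, 58, 56]]
265 [[63, 62, 56], [62, 60, 57], [18, 18, 13], [59, 56, 55], [61, 61, 56]] [[62, 61, 60], [59, 60, 57], [5, 7, 3], [63, 60, 59], [63, 61, 61]]
269 [[61, 60, 59], [62, 60, 58], [10, 10, 5], [59, 58, 55], [60, 59, 58]] [[60, 59, 58], [60, 58, 54], [20, 18, 17], [61, 60, 59], [61, 61, 59]]
273 [[61, 60, 58], [62, 61, 57], [19, 17, 18], [56, 57, 55], [59, 60, 56]] [[63, 61, 61], [60, 60, 56], [12, 12, 8], [62, 62, 59], [57, 59, 57]]
```

Comparing the two frames shows the true fingertip end at wrist row 240 in both, so the tips sit roughly at the TCP and had closed above the handle. I'll open and go about 19 mm deeper.

```bash
python3 -m creep '[{"fingers":1,"slide":[-0.007,0.001,0],"rot":[0,0,0]},{"fingers":1,"slide":[0,0,0],"rot":[0,0,0]},{"fingers":1,"slide":[0,0,0],"rot":[0,0,0]},{"fingers":1,"slide":[0,0,0],"rot":[0,0,0]},{"fingers":1,"slide":[0,0,0],"rot":[0,0,0]},{"fingers":1,"slide":[0.006,-0.0005,-0.02],"rot":[0,0,0]},{"fingers":1,"slide":[0.006,-0.0005,-0.021],"rot":[0,0,0]},{"fingers":1,"slide":[0,0,0],"rot":[0,0,0]}]'; python3 -m creep '[{"fingers":0,"slide":[0,0,0],"rot":[0,0,0]},{"fingers":0,"slide":[0,0,0],"rot":[0,0,0]},{"fingers":0,"slide":[0,0,0],"rot":[0,0,0]},{"fingers":0,"slide":[0,0,0],"rot":[0,0,0]},{"fingers":0,"slide":[0,0,0],"rot":[0,0,0]},{"fingers":0,"slide":[0,0,0],"rot":[0,0,0]}]'
```

```text
time: 4.75
tcp_pos: [412.1, 103.4, 34.8]
eef_rot: [0.144, 0.032, 0.989, -0.004]
ft_force: [0.3, 0.5, 1.5]
width: 85.3
finger_force: 0.0
time: 5.5
tcp_pos: [413.7, 103.4, 36.7]
eef_rot: [0.146, 0.032, 0.989, -0.004]
ft_force: [-2.9, -0.2, 5.3]
width: 14.6
finger_force: 61.9
```

The rake is gripped (width 14.6, 62 N). I'll lift it, level the handle so the tines are vertical, and move it over the tray's near part.

```bash
python3 -m creep '[{"fingers":0,"slide":[0,0,0.03],"rot":[0,0,0]},{"fingers":0,"slide":[0,0,0.04],"rot":[0,0,0]},{"fingers":0,"slide":[0,0,0.02],"rot":[0.009,0.146,0]},{"fingers":0,"slide":[0.01,0.01,0.01],"rot":[0.009,0.147,0]},{"fingers":0,"slide":[0.03,0.02,0],"rot":[0,0,0]},{"fingers":0,"slide":[0,0.01,0],"rot":[0,0,0.026]},{"fingers":0,"slide":[0,0,0],"rot":[0,0,0]},{"fingers":0,"slide":[0,0,0],"rot":[0,0,0]}]'
python3 - <<'E'
from h import *
import json
st=ctrl.get_state();print(st["tcp_pos"],st["ft_force"],st["width"],R.from_quat(st["eef_rot"][[1,2,3,0]]).as_matrix()*100)
for n in("wrist","scene","side"): np.save(n+"6.npy",ctrl.snapshot(n))
json.dump({k:np.array(st[k]).tolist() for k in("tcp_pos","eef_rot")},open("st6.json","w"))
w=np.load("wrist6.npy");s=np.load("scene6.npy")
cv2.imwrite("pics/c6.png",np.vstack([np.hstack([w[:,:,::-1][150:400,200:460],]) .repeat(1,0)]) if 0 else np.hstack([cv2.resize(w[170:400,200:460,::-1],(520,460)),cv2.resize(s[180:333,200:293,::-1],(280,460),interpolation=3)]))
E
```

```text
time: 6.5
tcp_pos: [452.2, 143.2, 135.7]
eef_rot: [-0.001, 0.019, 1.0, -0.0]
ft_force: [-0.7, -0.9, -2.1]
width: 14.3
finger_force: 61.0
[452.2 143.2 135.7] [-0.7 -0.9 -2.1] 14.326368392016578 [[ -99.9    3.8   -0.1]
 [   3.8   99.9   -0. ]
 [   0.1   -0.  -100. ]]
```

```bash
python3 - <<'E'
from h import *
im=np.load("scene4.npy");lab=cv2.cvtColor(im,cv2.COLOR_RGB2HSV)
x0,x1,y0,y1=190,324,210,296
z=cv2.medianBlur(im,3)[y0:y1,x0:x1].reshape(-1,3).astype(np.float32)
cv2.setRNGSeed(1)
_,l,c=cv2.kmeans(z,6,None,(3,50,.5),3,cv2.KMEANS_PP_CENTERS)
print(c.astype(int).tolist());l=l.reshape(y1-y0,-1)
print("     "+"".join(str((x//10)%10) if x%10==0 else " " for x in range(x0,x1,1)))
for y in range(0,y1-y0,2): print(y+y0,"".join(".abcde"[v] for v in l[y]))
E
```

```text
[[132, 111, 89], [208, 161, 110], [212, 198, 175], [148, 142, 139], [113, 89, 61], [75, 53, 40]]
     9         0         1         2         3         4         5         6         7         8         9         0         1         2   
210 aaaaaaaaaaaaaaaaaaaaaaaaaaaaaaaa........dddddddddddddddddddddddddddddddddddddddddddeeeeeeeeeeeeeee.bbbbbbbbbbbbbbbbbbbbbbbbbbbbbb.dddd
212 aaaaaaaaaaaaaaaaaaaa.......dddddddddddddddddddddddddddddddddddddddddddddddddddddddeeeeeeeeeeeeeeee.bbbbbbbbbbbbbbbbbbbbbbbbbbbbbb.dddd
214 ......................dddddddddddddddddddddddddddddddddddddddddddddddddddddddddd.deeeeeeeeeeeeeeee.bbbbbbbbbbbbbbbbbbbbbbbbbbbbbc.dddd
216 dddd.......ddddddddddddddddddddddddddddddddddddddddddddddddddddddddddddddd.bbbbbbbeeeeeeeeeeeeeee.bbbbbbbbbbbbbbbbbbbbbbbbbbbbbbc...dd
218 dddddddddddddddddddddddddddddddddddddddddddddddddddddddddddddddddddd.bbbbbbbbbbbbbeeeeeeeeeeeeeee.bbbbbbbbbbbbbbbbbbbbbbbbbbbbbbbca...
220 ddddddddddddddddddddddddddddddddddddddddd.aaaaaadddddddddddddd.bbbbbbbbbbbbbbbbbbbeeeeeeeeeeeeeee.bbbbbbbbbbbbbbbbbbbbbbbbbbbbbbbbbbbb
222 ddddddddddddddddddddddddd
[... 4413 characters left out ...]
bbbbb
286 eeeeeeeeeeeeeeeeeddddddddddddddddddddddddddddddddd...............ddddddddddddddddd...dddddddddddd...bbbbbbbbbbbbbbbbbbbbbbbbbc.cbbbbbb
288 eeeeeeeeeeeeeeeeeeeeeddddddddddddddddddddddddddddddddd...............dddddddddddddddddddddddddd...bbbbbbbbbbbbbbbbbbbbbbbbbbbbbbbbbbbb
290 eeeeeeeeeeeeeeeeeeeeeeeeeddddddddddddddddddddddddddddddddd................dddddddddddddddddd...bbbbbbbbbbbbbbbbbbbbbbbbbbbbbbbbbbbbbbb
292 eeeeeeeeeeeeeeeeeeeeeeeeeeedddddddddddddddddddddddddddddddddddd...............ddddddddddddd..bbbbbbbbbbbbbbbbbbbbbbbbbbbbbbbbbbbbbbbbb
294 eeeeeeeeeeeeeeeeeeeeeeeeedaaaa..ddddddddddddddddddddddddddddddddddd.................ddd...cbbbbbbbbbbbbbbbbbbbbbbbbbbbbbbbbbbbbbbbbbbb
```

```bash
python3 - <<'E'
from h import *
P=lambda n,px,z:print(n,pt("scene",px,z)[:2])
for n,px,z in [("NLout",(274,286),25),("NRout",(317,251),25),("Lout1",(222,262),25),("Lout2",(244,272),25),("Lout3",(197,250),25),("Rout",(287,240),25),("Rout2",(251,226),25),
 ("bR-near",(273.5,242),28),("bR-far",(261,235.5),28),("bL-far",(228,256.5),28),("bL-near",(241,263.5),28),("cLn",(214,245),50),("cRn",(245,226),50),("cRf",(235,219),50),("tipL",(308,278.5),4),("tipR",(326,264),4)]: P(n,px,z)
im=np.load("scene6.npy")
z=cv2.medianBlur(im,3)[200:296,190:324].reshape(-1,3).astype(np.float32)
c=np.float32([[132,111,89],[208,161,110],[212,198,175],[148,142,139],[113,89,61],[75,53,40],[25,25,25],[190,110,60]])
l=((z[:,None]-c)**2).sum(2).argmin(1).reshape(96,-1)
for y in range(0,96,2): print(y+200,"".join(".abcde#o"[v] for v in l[y,20:]))
E
```

```text
NLout [478.5 227. ]
NRout [480.3  74.9]
Lout1 [628.6 225.2]
Lout2 [562.6 225.6]
Lout3 [711.2 222.9]
Rout [566.2  76. ]
Rout2 [681.4  74.6]
bR-near [583.8 103.8]
bR-far [627.3  98.2]
bL-far [629.5 205.5]
bL-near [586.6 209.2]
cLn [662.8 212.3]
cRn [662.5 112.9]
cRf [706.2 101.6]
tipL [453.4 146.2]
tipR [451.9  80.8]
200 oooooooooooooooooooooooooooooooooooooooooooooooooooooooo...ddddeeeeeeeeeeeeee#############ee##############ed.aaaaa
202 ooooooooooooooooooooooooooooooooooooooooooooooooooo.dddddddddddeeeeeeeeeeeeeee#########################eeeddddd...
204 oooooooooooooooooooooooooooooooooooooooooooodddddddddddddddddddeeeeeeeeeeeeeeeee#######################edddddddddd
206 oooooooooooooooooooooooooooooooooooooodddddddddddddddddddddddddeeeeeeeeeeeeeee.bbbbc.e##########e######ed.bbbddddd
208 ooooooooooooooooooooaooooooooooodddddddddddddddddddddddddddddddeeeeeeeeeeeeeee.bbbbba.d#######eddd#####ed.bbb.dddd
210 oooooooooooooooooooodddddddddddddddddddddddddddddddddddddddddddeeeeeeeeeeeeeee.bbbb.ddde######e..de####ed.cbb.dddd
212 ooooooooddddddddddddddddddddddddddddddddddddddddddddddddddddddeee
[... 4228 characters left out ...]
ddddddddddddddddd...............ddddddddddddddddd...aaaaa.ddddddddddddd...bbbbbbbbbbbbbc...........cbbbbb
286 dddddddddddddddddddddddddddddd...............ddddddddddddddddd...ddddddddddddd..bbbbbbbbbc............cc...cbbbbbb
288 eddddddddddddddddddddddddddddddddd...............ddddddddddddddddddddddddddd..bbbbbbbbbbbbc.........bbbbbbbbbbbbbb
290 eeeeeddddddddddddddddddddddddddddddddd...............dddddddddddddddddddd..bbbbbbbbbc...........bbbbbbbbbbbbbbbbbb
292 eeeeeeedddddddddddddddddddddddddddddddddddd...............ddddddddddddd..bbbbbbbbbbbbbc.......bbbbbbbbbbbbbbbbbbbb
294 eeeeedcaac..ddddddddddddddddddddddddddddddddddd................dddd...cbbbbbbbbbbbbbbbbbbc..bbbbbbbbbbbbbbbbbbbbbb
```

```bash
python3 - <<'E'
from h import *
for z in (86,90,94,98): print(z,pt("scene",(296.7,238),z),pt("scene",(282,248),z),pt("scene",(311,228.5),z))
w=np.load("wrist6.npy");g=w.astype(int).max(2)
st=ctrl.get_state();print(st["tcp_pos"])
for y in(45,27,9,-9,-27,-45): print(proj("scene",np.array([477+.038*y,142.3+y,94.])), end=" ")
E
```

```text
86 [490.4 132.5  86. ] [491.9 179.8  86. ] [488.2  84.1  86. ]
90 [486.3 137.4  90. ] [487.8 184.4  90. ] [484.2  89.4  90. ]
94 [482.2 142.4  94. ] [483.7 189.1  94. ] [480.1  94.7  94. ]
98 [478.1 147.4  98. ] [479.6 193.7  98. ] [476.  100.1  98. ]
[452.9 143.1 136.3]
[284.5 248.3] [290.3 244.4] [295.9 240.6] [301.4 236.8] [306.8 233.2] [312.1 229.6]
```

The scene calibration fits the known sizes:
- **Tray:** outer near edge at x≈479.5, y 75–226.
- **Block b:** x 582–632.
- **Blocks a and c:** x 662–712.
- **Rake tips:** TCP + (28, 0, −45.6) mm.

Next I'll hover the tips over the gap between a and b.

```bash
python3 -m creep '[{"fingers":0,"slide":[0.042,0.002,0],"rot":[0,0,0.026]},{"fingers":0,"slide":[0.042,0.002,0],"rot":[0,0,0]},{"fingers":0,"slide":[0.042,0.002,0],"rot":[0,0,0]},{"fingers":0,"slide":[0.04,0.002,0],"rot":[0,0,0]},{"fingers":0,"slide":[0,0,-0.02],"rot":[0,0,0]},{"fingers":0,"slide":[0,0,0],"rot":[0,0,0]},{"fingers":0,"slide":[0,0,0],"rot":[0,0,0]}]'
cat > m.py <<'E'
from h import *
import sys
def cmap(n,x0,x1,y0,y1,sx=1,sy=2):
    im=ctrl.snapshot(n);np.save("last.npy",im)
    z=cv2.medianBlur(im,3)[y0:y1:sy,x0:x1:sx];h,w=z.shape[:2];z=z.reshape(-1,3).astype(np.float32)
    c=np.float32([[132,111,89],[208,161,110],[212,198,175],[148,142,139],[113,89,61],[75,53,40],[25,25,25],[190,110,60]])
    l=((z[:,None]-c)**2).sum(2).argmin(1).reshape(h,w)
    for i in range(h): print(y0+i*sy,"".join(".abcde#o"[v] for v in l[i]))
st=ctrl.get_state();print(st["time"],st["tcp_pos"],st["ft_force"],st["width"])
if len(sys.argv)>1: cmap(sys.argv[1],*map(int,sys.argv[2:]))
E
python3 m.py scene 195 290 195 270
```

```text
time: 7.52
tcp_pos: [618.2, 151.4, 116.0]
eef_rot: [-0.001, 0.006, 1.0, -0.0]
ft_force: [-0.0, -0.2, -1.4]
width: 14.3
finger_force: 60.9
7.525 [618.2 151.4 116. ] [-0.  -0.2 -1.4] 14.33059685919141
195 ooooooooooooooooooooooooooooooooooee##################edd.oooooooooooooooooooodeeeeeeeeeeeeeee.
197 ooooooooooooooooooooooooooooooooooooo.e######eedd#####edd.ooooooooooooooooooooeeeeeeeeeeeeeeee.
199 ooooaoooooooooooooooooooooooooooooooo.de#####eddd#####edddooooooooooooooooo..deeeeeeeeeeeeeeee.
201 ooooaaooooooooooooooooooooooooooooooodde#####edddeeeeeedddooooooooooo.ddddddddeeeeeeeeeeeeeeee.
203 ooooooooooooooooooooooooooooooooooooddee#####edddeeeeeeeeddoooddddddddddddddddeeeeeeeeeeeeeeee.
205 ooooooooooooooooooooooooooooooooooooeeee######edddeddddeeeeeedddddddddddddddddeeeeeeeeeeeeeee.b
207 ooooooooooooooooooooooooooooooooooaaoeee######e..dedddddddddeeeeeeedddddddddddeeeeeeeeeeeeeee.b
209 ooooooooooaoooooooooooooooooooooaoooodeeeeee#ed..deddddddddddddddddeeeeeddddddeeeeeeeeeeeeeee.b
211 ooooooooooooooooooooooooooooooooooo.ddeeeedd....ddeddddddddddddddddddddddeeeeeeeeeeeeeeeeeeee.b
2
[... 2198 characters left out ...]

257 ..dddddddddddd...aaaaa..dddeeed..aaaddd..aaaaaaaaaaaaaaa.ddddddddddddddddeeeeeeeeeeeeeeeeeeeeee
259 ......ddddddddddddd..aaaaaa.dd......ooaaaaaaaaaaaaaa.dddddddddddddddeeeeeeeeeeeeeeeeeeeeeeeeddd
261 ..........ddddddddddddd..aaaaaac........aaaaaaaaaa.ddddddddddddddeeeeeeeeeeeeeeeeeeeeeeeeeeeeee
263 .............dddddddddddddd..oaaaaa........oaaa..dddddddddddddeeeeeeeeeeeeeeeeeeeeeeeeeeeeeeeee
265 ................ddddddddddddddd...aaaaaa......ddddddddddddddeeeeeeeeeeeeeeeeeeeeeeeeeeeeeeeeeee
267 ddddd...............dddddddddddddddd...aaaaa..dddddddddeeeeeeeeeeeeeeeeeeeeeeeeeeeeeeeeeeeeeeee
269 ddddddddd.................ddddddddddddddd..aaaaa..dddeeeeeeeeeeeeeeeeeeeeeeeeeeeeeeeeeeeeeeeeee
```

```bash
python3 - <<'E'
from h import *
for z in (71,75,79): print(z,pt("scene",(237,226),z),pt("scene",(222.5,235),z),pt("scene",(251,217),z))
E
```

```text
71 [651.6 148.2  71. ] [650.9 194.7  71. ] [653.3  99.4  71. ]
75 [646.5 153.   75. ] [645.8 199.1  75. ] [648.1 104.5  75. ]
79 [641.3 157.7  79. ] [640.7 203.5  79. ] [643.  109.6  79. ]
```

The tips sit at (646.5, 153), on the gap centre, so I'm lowering behind b.

```bash
python3 -m creep '[{"fingers":0,"slide":[0,-0.001,-0.02],"rot":[0,0,0]},{"fingers":0,"slide":[0,0,-0.018],"rot":[0,0,0]},{"fingers":0,"slide":[0,0,-0.018],"rot":[0,0,0]},{"fingers":0,"slide":[0,0,0],"rot":[0,0,0]},{"fingers":0,"slide":[0,0,0],"rot":[0,0,0]}]'
```

```text
time: 8.2
tcp_pos: [619.7, 150.5, 60.4]
eef_rot: [0.0, 0.006, 1.0, 0.0]
ft_force: [-0.0, 0.8, -1.3]
width: 14.5
finger_force: 60.9
```

```bash
python3 -m creep '[{"fingers":0,"slide":[-0.006,0,0],"rot":[0,0,0]},{"fingers":0,"slide":[-0.01,0,0],"rot":[0,0,0]},{"fingers":0,"slide":[-0.01,0,0],"rot":[0,0,0]},{"fingers":0,"slide":[-0.01,0,0],"rot":[0,0,0]},{"fingers":0,"slide":[-0.01,0,0],"rot":[0,0,0]}]'; python3 -m creep '[{"fingers":0,"slide":[-0.01,0,0],"rot":[0,0,0]},{"fingers":0,"slide":[-0.01,0,0],"rot":[0,0,0]},{"fingers":0,"slide":[-0.01,0,0],"rot":[0,0,0]},{"fingers":0,"slide":[-0.01,0,0],"rot":[0,0,0]},{"fingers":0,"slide":[-0.006,0,0],"rot":[0,0,0]},{"fingers":0,"slide":[0,0,0],"rot":[0,0,0]}]'; python3 m.py scene 195 320 215 290
```

```text
time: 8.82
tcp_pos: [572.7, 150.5, 60.5]
eef_rot: [0.0, 0.006, 1.0, 0.0]
ft_force: [1.1, -0.1, -0.3]
width: 14.4
finger_force: 61.1
time: 9.57
tcp_pos: [526.5, 150.5, 60.0]
eef_rot: [-0.001, 0.006, 1.0, -0.0]
ft_force: [-0.4, 0.2, -1.6]
width: 14.1
finger_force: 61.0
9.575 [526.5 150.5  60. ] [-0.4  0.2 -1.6] 14.105530576956445
215 oooooooooo.dddddddddddddddddddddddddddddddddddddddddddddeeedddeee##eee############################.bbbbbbbbbbbbbbbbbbbbbbbbc.
217 dddddddddddddddddddddddddddddddddddddddddddddddddddddddddeeeeee######e###########################dbbbbbbbbbbbbbbbbbbbbbbbbbac
219 dddddddddddddddddddddddddddddddddddddd.aadddddddddddddddddeeee###############################ecccbbbbbbbbbbbbbbbbbbbbbbbbbbbb
221 dddddddddddddddddddddddddddddddddd.aaaaaaaaaaaddddddddd.bbcde###############e###############dcbbbbbbbbbbbbbbbbbbbbbbbbbbbbbbb
223 dddddddddddddddddddddddddddddd.aaaaaaaaaaaaaaaaaaaaaabbbbbbbce#############e..e############e.bbbbbbbbbbbbbbbbbbbbbbbbbbbbbbbb
225 ddddddddddddddddddddddddddd.aaaaaaaaaaaaaaaaaaaaaaaacabbbbbbbbd##############e###########ed.bbbbbbbbbbbbbbbbbbbbbbbb
[... 3469 characters left out ...]
...ddddddddddddddddddddddd.......................c
281 eedddddddddddddddddddddddddddddddd.................ddddddddddddddd..aaaaaa....dddddddddddddddddddd..........................c
283 eeeeeeddddddddddddddddddddddddddddddddd...............dddddddddddddddd...aaaa..a..ddddddddddddddd...........................b
285 eeeeeeeeeeddddddddddddddddddddddddddddddddd...............ddddddddddddddddd...a..dddddddddddd..............................cb
287 eeeeeeeeeeeeeeddddddddddddddddddddddddddddddddd...............dddddddddddddddddddddddddddddd...............................cb
289 eeeeeeeeeeeeeeeeeeddddddddddddddddddddddddddddddddd...............dddddddddddddddddddddd...................................cb
```

Block b is now at about x 500–550, in the near third. Next I'll raise the rake and hook behind c with the tips just above a's top.

```bash
python3 -m creep '[{"fingers":0,"slide":[0.004,0,0.03],"rot":[0,0,0]},{"fingers":0,"slide":[0,0,0.035],"rot":[0,0,0]},{"fingers":0,"slide":[0.042,0,0],"rot":[0,0,0]},{"fingers":0,"slide":[0.042,0,0],"rot":[0,0,0]},{"fingers":0,"slide":[0.042,0.001,0],"rot":[0,0,0]},{"fingers":0,"slide":[0.042,0.001,0],"rot":[0,0,0]},{"fingers":0,"slide":[0,0,0],"rot":[0,0,0]},{"fingers":0,"slide":[0,0,0],"rot":[0,0,0]}]'; python3 m.py scene 180 262 205 255
```

```text
time: 10.62
tcp_pos: [698.7, 152.4, 124.4]
eef_rot: [-0.001, 0.006, 1.0, -0.0]
ft_force: [-0.4, 0.6, -1.4]
width: 14.0
finger_force: 61.0
10.625 [698.7 152.4 124.4] [-0.4  0.6 -1.4] 13.965545214838972
205 ooooooooooo.ddddeeeeed.oooa..oooo..aooo..oooe##dooooodddddddddddddddddddddoooooooo
207 ooooooooooooddddd.oo...oooo..aooa...oooeedoooddooaaoooooo.ddddddddddddddddddddd.oo
209 oooooooooooooo...oooo..aooa...ooo...ooo##eoooooooooooooodddddddddddddddddddddddddd
211 dddoooooooooooa..oooo...oooa..oooe#edoodddoooddddddddddddddddddddddddddddddddddddd
213 dddddd..ooooooo...oooc..ooodddd..deeeddddddddddddddddddddddddddddddddddddddddddddd
215 dddddddddd.ooo....ooo.dddddd##eddddddddddddddddddddddddddddddddddddddddddddddddddd
217 dddddddddddddd....dddd##eddddeddddddddddddddddddddddddddddddddddddddddddddddddddd.
219 ddddddddddddddddeedddddeddddddddddddddddddddddddddddddddddddddddddddddddddd.bbbbbb
221 dddddddddddddddd##edddddddddddddddddddddddddddddddddddd.aaaaaddddddddd.bbbbbbbbbbb
223 bbbcdddddddddddddeddddddddddddddddddddddddddddddddd.aaaaaaaaaaaaaacabbbbbbbbbbbbbb
225 bbbbbbcdddddddddddddddddd
[... 575 characters left out ...]
cddd
239 bbbbbbbbbbbbbbbbbbaaaaaaaaaaaaaaaaaaaaa.dddddddddddddddddddddddddddddd.ccccccccccc
241 bbbbbbbbbbbbbbbbaaa......aaaaaaaaaaaa.ddddddddddddddddddddddddddddddeeed..deeeeed.
243 bbbbbbbbbbbaaaa..dddd........aaaaaaa.dddddddddddddddddddddddddddddeeeeeeeeeeeeeeee
245 bbbbbbbbbaaaa.ddddddddddddd........dddddddddddddddddddddddddddeeeeeeeeeeeeeeeeeeee
247 bbbbbbbbc..aaaaa.ddddddddddddd....ddddddddddddddddddddddddeeeeeeeeeeeeeeeeeeeeeeee
249 bbbbbbbb.ddd...aaaaa..ddddddddddddddddddddddddddddddddddeeeeeeeeedeeeeeeeeddeeeeee
251 ccbbbbbbadddddddd..aaaaa..dddddddddddddddddddddddddeeeeeeeeeeeeeddddeeeeeeeeeeeeee
253 ...cccbbc.ddddddddddd..aaaaaa.dd...dddddddddddddeeeeeeeeeeeeeeeeeeeeeeeeeeeeeeeeee
```

```bash
python3 - <<'E'
from h import *
for px in((197,239.5),(199,240),(214.5,245),(235,219)): print(pt("scene",px,50))
for px in((188,244),(193,241)): print(pt("scene",px,25))
z=124.4-45.6+4.5
print(pt("scene",(210.6,213.3),z),proj("scene",np.array([727,152.5,z])))
E
```

```text
[712.2 217.5  50. ]
[706.8 216.5  50. ]
[661.9 211.7  50. ]
[706.2 101.6  50. ]
[748.3 217.2  25. ]
[748.5 201.7  25. ]
[729.4 154.3  83.3] [211.9 213.3]
```

```bash
python3 -m creep '[{"fingers":0,"slide":[0,0,-0.022],"rot":[0,0,0]},{"fingers":0,"slide":[0,0,-0.022],"rot":[0,0,0]},{"fingers":0,"slide":[0,0,0],"rot":[0,0,0]},{"fingers":0,"slide":[-0.008,0,0],"rot":[0,0,0]},{"fingers":0,"slide":[-0.008,0,0],"rot":[0,0,0]},{"fingers":0,"slide":[-0.008,0,0],"rot":[0,0,0]},{"fingers":0,"slide":[0,0,0],"rot":[0,0,0]}]'; python3 m.py
```

```text
time: 11.55
tcp_pos: [674.9, 152.6, 81.8]
eef_rot: [0.0, 0.006, 1.0, -0.0]
ft_force: [0.0, -0.3, -2.4]
width: 14.3
finger_force: 61.0
11.55 [674.9 152.6  81.8] [ 0.  -0.3 -2.4] 14.282943766306488
```

```bash
python3 -m creep '[{"fingers":0,"slide":[-0.008,0,-0.003],"rot":[0,0,0]},{"fingers":0,"slide":[-0.01,0,0],"rot":[0,0,0]},{"fingers":0,"slide":[-0.01,0,0],"rot":[0,0,0]},{"fingers":0,"slide":[-0.01,0,0],"rot":[0,0,0]},{"fingers":0,"slide":[-0.01,0,0],"rot":[0,0,0]},{"fingers":0,"slide":[-0.008,0,0],"rot":[0,0,0]},{"fingers":0,"slide":[0,0,0],"rot":[0,0,0]}]'; python3 m.py scene 180 300 205 285
```

```text
time: 12.42
tcp_pos: [618.7, 152.5, 78.2]
eef_rot: [-0.0, 0.006, 1.0, -0.0]
ft_force: [0.6, -0.5, -2.2]
width: 14.6
finger_force: 61.1
12.425 [618.7 152.5  78.2] [ 0.6 -0.5 -2.2] 14.587709988441611
205 ooooooooooooaaaoooooooaaaooooooooooooooooooe#############################edddddddddddddddddddeeeeeeeeeeeeeee.bbbbbbbbbbb
207 ooooooooooooooooooooooooooooooaaoooooooooaaoo#########################eeeddddddddddddddddddddeeeeeeeeeeeeeee.bbbbbbbbbbb
209 ooooooooooooooooooooooooaaaaaaaaaaaoooooooooood#######################eedddddddddddddddddddddeeeeeeeeeeeeeee.bbbbbbbbbbb
211 dddoooooooooooooooooooooooooooooooooooooooooodddddde##################eddddddddddddddddddddddeeeeeeeeeeeeeee.bbbbbbbbbbb
213 dddddd.oooooooooooooooooooooooooooooddddddddddddddddddd######eddd#####edddddddddddddddddddddeeeeeeeeeeeeeeee.bbbbbbbbbbb
215 dddddddddd.oooooooooooooooddddddddddddddddddddddddddd.de#####eddde####eddeddddddddddddd.bbbceeeeeeeeeeeeeee.bbbbbbbbbbbb
217 ddddddddddddddddddddddddddddddddddddddddddddddddddddddde#####edddeeeeeeeedddddddd.bbbbbbbbbbeeeeeeeeeeeeeee.bbbbbbbbbbbb
219 ddddddddddddddddddddddd
[... 3397 characters left out ...]
....ddddddddddddddd..aaaaaa.eeddddddddddddddddddddddddddddddd.aaa.ddddddddd
275 eeeeedddddddddddddddddddddddddddddddd................ddddddddddddddd..aaaaa.ddddddddddd....dddddddddddd.oaa..ddddddddddd
277 eeeeeeeeedddddddddddddddddddddddddddddddd...............ddddddddddddddddd..aaaaaadddddddd.....dddddddddd..dddddddddddd..
279 eeeeeeeeeeeeedddddddddddddddddddddddddddddddd..................dddddddddddddd..aaaaaa.ddddd...dddddddddddddddddddddd....
281 eeeeeeeeeeeeeeddddddddddddddddddddddddddddddddddd.................ddddddddddddddd..aaaaaa.......aa.dddddddddddddd..cc...
283 eeeeeeeeeeeeeeeeeeeeedddddddddddddddddddddddddddddddd.................ddddddddddddddd..aaaaa..aaa.ddddddddddddd..cbbbbbb
```

```bash
python3 - <<'E'
from h import *
for n,px in [("a Lfar",(202.5,246)),("a Lnear",(214.5,252.5)),("a near front edge",(218.5,249)),("c Lfar",(224.5,252.5)),("c Lnear",(239,263)),("c Rnear",(270.5,240.5)),("c Rfar",(259.5,234))]: print(n,pt("scene",px,28))
E
```

```text
a Lfar [709.5 207.3  28. ]
a Lnear [666.4 210.9  28. ]
a near front edge [669.4 195.8  28. ]
c Lfar [647.6 198.4  28. ]
c Lnear [591.5 210.3  28. ]
c Rnear [593.9 102.7  28. ]
c Rfar [634.9  95.   28. ]
```

Block c fell flat at about x 590–640, with a gap of roughly 24 mm to a (near face about 664). I'll lower the tips into that gap and pull c about 8 mm to even the spacing.

```bash
python3 -m creep '[{"fingers":0,"slide":[0.004,-0.001,0.004],"rot":[0,0,0]},{"fingers":0,"slide":[0,0,-0.008],"rot":[0,0,0]},{"fingers":0,"slide":[0,0,-0.008],"rot":[0,0,0]},{"fingers":0,"slide":[0,0,0],"rot":[0,0,0]}]'
```

```text
time: 12.98
tcp_pos: [622.5, 151.4, 64.8]
eef_rot: [-0.001, 0.006, 1.0, -0.0]
ft_force: [0.5, -1.3, -2.0]
width: 14.4
finger_force: 61.0
```

No contact force, so I'll go a bit lower and pull.

```bash
python3 -m creep '[{"fingers":0,"slide":[0,0,-0.005],"rot":[0,0,0]},{"fingers":0,"slide":[-0.003,0,0],"rot":[0,0,0]},{"fingers":0,"slide":[-0.004,0,0],"rot":[0,0,0]},{"fingers":0,"slide":[-0.004,0,0],"rot":[0,0,0]},{"fingers":0,"slide":[-0.003,0,0],"rot":[0,0,0]},{"fingers":0,"slide":[0,0,0],"rot":[0,0,0]},{"fingers":0,"slide":[0.004,0,0.01],"rot":[0,0,0]},{"fingers":0,"slide":[0,0,0.05],"rot":[0,0,0]}]'; python3 -m creep '[{"fingers":0,"slide":[-0.06,0,0.03],"rot":[0,0,0]},{"fingers":0,"slide":[-0.06,0,0],"rot":[0,0,0]},{"fingers":0,"slide":[-0.06,-0.01,0],"rot":[0,0,0]},{"fingers":0,"slide":[-0.03,-0.01,0],"rot":[0,0,0]},{"fingers":0,"slide":[0,0,0],"rot":[0,0,0]}]'; python3 m.py scene 180 300 219 292
```

```text
time: 13.98
tcp_pos: [611.2, 151.1, 118.8]
eef_rot: [-0.004, 0.006, 1.0, -0.0]
ft_force: [0.3, -0.3, -1.0]
width: 14.3
finger_force: 60.8
time: 14.6
tcp_pos: [406.4, 131.3, 149.8]
eef_rot: [0.001, 0.006, 1.0, 0.0]
ft_force: [0.2, -0.3, -2.1]
width: 14.3
finger_force: 60.9
14.6 [406.4 131.3 149.8] [ 0.2 -0.3 -2.1] 14.306406070113688
219 ddddddddddddddddddddddddddddddddddddddddddddddddddddd..dddddddddddddddddddd.bbbbbbbbbbbbbbbbeeeeeeeeeeeeeee.bbbbbbbbbbbb
221 ddddddddddddddddddddddddddddddddddddddddddddddddd.aaa....aaadddddddddd.bbbbbbbbbbbbbbbbbbbbbbeeeeeeeeeeeee.bbbbbbbbbbbbb
223 bbbcdddddddddddddddddddddddddddddddddddddddddd..a..ddddd...aaaaaaaabbbbbbbbbbbbbbbbbbbbbbbbbbbbbbceeee.bbbbbbbbbbbbbbbbb
225 bbbbbbcddddddddddddddddddddddddddddddddddd.aaa..ddddddddddddd...aaaaabbbbbbbbbbbbbbbbbbbbbbbbbbbbbbbbbbbbbbbbbbbbbbbbbbb
227 bbbbbbbbbbcdddddddddddddddddddddddddddd..a..ddddddddd.aaaaa..ddddd...aaaaabbbbbbbbbbbbbbbbbbbbbbbbbbbbbbbbbbbbbbbbbbbbbb
229 bbbbbbbbbbbbbcdddddddddddddd.bbbbbbbbaa..dddddddd.aaaaaaaaaaaaaa.ddddddd..aaaaabbbbbbbbbbbbbbbbbbbbbbbbbbbbbbbbbbbbbbbbb
231 bbbbbbbbbbbb
[... 3158 characters left out ...]
dddd.................ddddddddddddddd..aaaaaa.ddddd.aaa..ddddddddddddd..bbbb
283 eeeeeeeeeeeeeeeeeeeeedddddddddddddddddddddddddddddddd................dddddddddddddddd...aaaa..aaa.dddddddddddddd..bbbbbb
285 eeeeeeeeeeeeeeeeeeeeeeeeeddddddddddddddddddddddddddddddddd................dddddddddddddddd...a..ddddddddddddd..bbbbbbbbb
287 eeeeeeeeeeeeeeeeeeeeeeeeeeeeeddddddddddddddddddddddddddddddddd...............dddddddddddddddddddddddddddddd..bbbbbbbbbbb
289 eeeeeeeeeeeeeeeeeeeeeeeeeeeeeeeeeddddddddddddddddddddddddddddddddd...............ddddddddddddddddddddddd...bbbbbbbbbbbbb
291 eeeeeeeeeeeeeeeeeeeeeeeeeeeeeeeeeeeeeddddddddddddddddddddddddddddddddd................dddddddddddddddd..bbbbbbbbbbbbbbbb
```

```bash
python3 - <<'E'
from h import *
B=dict(a=[(202.5,246),(215,252.8),(247.5,231.8),(236.5,226)],c=[(228,258.3),(242.5,265),(273.5,242.5),(260.5,236)],b=[(259.5,270.5),(273,277.3),(303.5,255),(289,246.5)])
for k,v in B.items(): print(k,*[pt("scene",p,28)[:2] for p in v])
E
python3 -m creep '[{"fingers":0,"slide":[-0.005,-0.01,-0.02],"rot":[-0.003,-0.146,0]},{"fingers":0,"slide":[-0.005,-0.009,-0.03],"rot":[-0.003,-0.147,0]},{"fingers":0,"slide":[0,0,-0.03],"rot":[0,0,0]},{"fingers":0,"slide":[0,0,-0.02],"rot":[0,0,0]},{"fingers":0,"slide":[0,0,0],"rot":[0,0,0]}]'
```

```text
a [709.5 207.3] [664.6 211.2] [665.9 103.4] [707.7  98. ]
c [624.5 210.6] [579.9 211.5] [582.4 105.4] [626.8 100.5]
b [535.8 206.3] [496.4 208.7] [493.3 108.1] [541.8  98.9]
time: 15.28
tcp_pos: [397.4, 112.4, 48.5]
eef_rot: [0.144, 0.006, 0.989, -0.002]
ft_force: [0.3, 0.1, -1.4]
width: 14.5
finger_force: 60.9
```

Spacing measured: b at about −94 mm, c at −9 and a at +75, with gaps of about 37 mm each. Now I'll set the rake down.

```bash
python3 -m creep '[{"fingers":0,"slide":[0,0,-0.006],"rot":[0,0,0]},{"fingers":0,"slide":[0,0,-0.003],"rot":[0,0,0]},{"fingers":0,"slide":[0,0,-0.002],"rot":[0,0,0]},{"fingers":0,"slide":[0,0,0],"rot":[0,0,0]},{"fingers":0,"slide":[0,0,0],"rot":[0,0,0]}]'
```

```text
time: 15.9
tcp_pos: [397.7, 112.5, 38.5]
eef_rot: [0.146, 0.006, 0.989, -0.002]
ft_force: [-0.7, -0.0, -1.8]
width: 14.5
finger_force: 60.9
```

```bash
python3 -m creep '[{"fingers":0,"slide":[0,0,-0.001],"rot":[0,0,0]},{"fingers":0,"slide":[0,0,-0.001],"rot":[0,0,0]},{"fingers":0,"slide":[0,0,0],"rot":[0,0,0]}]'
```

```text
time: 16.27
tcp_pos: [397.9, 112.5, 36.8]
eef_rot: [0.146, 0.006, 0.989, -0.002]
ft_force: [-2.9, -0.7, 5.4]
width: 14.6
finger_force: 62.1
```

The rake touches the table with the same force as at the grasp. I'll open and back off along the tool axis.

```bash
python3 -m creep '[{"fingers":1,"slide":[0,0,0],"rot":[0,0,0]},{"fingers":1,"slide":[0,0,0],"rot":[0,0,0]},{"fingers":1,"slide":[0,0,0],"rot":[0,0,0]},{"fingers":1,"slide":[0,0,0],"rot":[0,0,0]},{"fingers":1,"slide":[0,0,0],"rot":[0,0,0]},{"fingers":1,"slide":[-0.006,0,0.02],"rot":[0,0,0]},{"fingers":1,"slide":[-0.009,0,0.03],"rot":[0,0,0]},{"fingers":1,"slide":[-0.009,0,0.03],"rot":[0,0,0]}]'; python3 -m creep '[{"fingers":1,"slide":[0,0,0.05],"rot":[0,0.15,0]},{"fingers":1,"slide":[0,0.01,0.05],"rot":[0,0.14,0]},{"fingers":1,"slide":[0,0,0],"rot":[0,0,0]},{"fingers":1,"slide":[0,0,0],"rot":[0,0,0]}]'
python3 - <<'E'
from h import *
w=ctrl.snapshot("wrist");s=ctrl.snapshot("scene");d=ctrl.snapshot("side")
cv2.imwrite("pics/fin.png",np.vstack([np.hstack([cv2.resize(s[195:315,180:420,::-1],(500,250),interpolation=3),cv2.resize(d[200:344,150:294,::-1],(250,250),interpolation=3)]),cv2.resize(w[:,:,::-1],(750,340)[:2])[:340]]))
E
```

```text
time: 17.27
tcp_pos: [372.9, 112.4, 116.9]
eef_rot: [0.146, 0.006, 0.989, -0.002]
ft_force: [-0.1, 0.1, 0.2]
width: 85.3
finger_force: 0.0
time: 17.77
tcp_pos: [373.0, 122.4, 215.3]
eef_rot: [0.001, 0.005, 1.0, -0.003]
ft_force: [-0.8, -0.5, -0.9]
width: 85.2
finger_force: 0.0
```

View pics/fin.png

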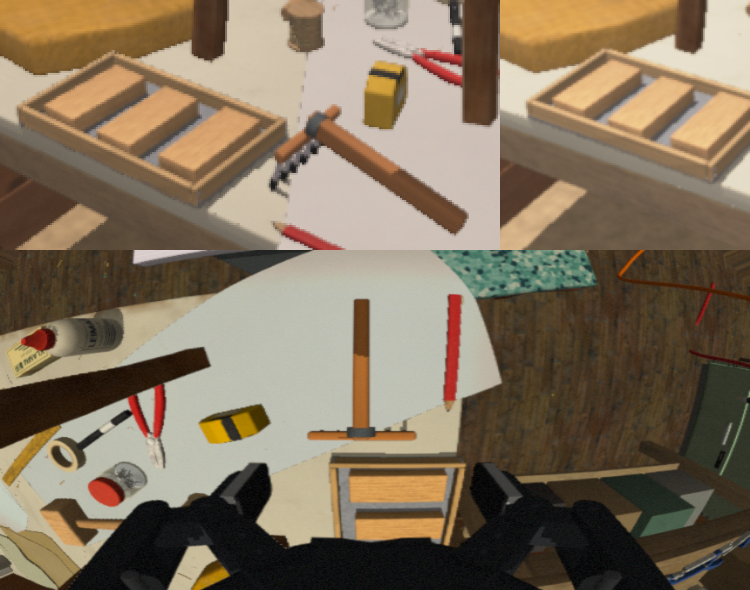

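The three blocks lie flat and evenly spaced in the tray, at (95,95), (150,120) and (210,140) in the scene panel. The rake stands on the table clear of the tray, and nothing else has moved. Handing in.

```bash
python3 -c "
from rig import ctrl
print(ctrl.sign_off())"
```

```text
the job is handed in; nothing more can be done
None
```

I spread the three blocks flat, one in each third of the tray with gaps of about 37 mm, using only the rake. The rake is back on the table clear of the tray, nothing else was moved, and I handed in at about 18 s.

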